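# Find the socket that fits the spindle nut and hold it seated

## Robot

A 6-joint arm with a two-finger parallel gripper is mounted at the origin on a cart in front of the work surface, level with it; the furniture and walls round the work are solid. World frame = base frame: x ahead of the robot, y to its left, z up, the work surface at z = 0. Lengths are in m, angles in rad, forces in N, time in s.
With the tool pointing down it reaches from about 0.35 to 0.85 m from the base axis. Payload 8.1 kg.
Tool frame: the origin (TCP) lies between the finger pads; the fingertips stand 11 mm ahead of it and the grasp point (between the pads) lies 8 mm behind it (robot.tips_ahead is the distance from the TCP to the fingertips, in m); z points along the fingers, y is the line along which they close (so a half turn about z gives the same grasp; the last joint's range is limited). The gripper opens to 93 mm and grips with 3 to 60 N. Pads are 15 mm wide; open, the fingers measure 128 mm over their backs; the gripper's body (75 mm by 188 mm) begins 65 mm behind the grasp point.
Start: joints at [-1.306, 0.13, 1.488, -0, 1.523, -0.085], TCP at [0.206, -0.564, 0.23] pointing down, gripper open.
Joint ranges: [-2.96, 2.96], [-0.89, 2.26], [0.02, 2.5], [-1.34, 4.48], [0, 2.73], [-2.66, 2.66]. Speed limits (rad/s): [2.39, 2.39, 2.79, 3.14, 3.14, 3.14].

## Interface

Orientations are given as a rotation vector (axis times angle).
In Python, from plant import robot gives the robot as it stands. The module is installed in compiled form; this text tells all that it offers.
- The arm moves only by the tool move_arm, never from a script. Its argument "deltas" is one flat list of numbers, 7 for each row, row after row: the shift along the tool's x, y, z in m, then the turn, a rotation vector about the tool's x, y, z in rad, then the opening, from 0 (shut) to 1 (fully open). A call has 1 to 12 rows; each row is the pose to reach, as a shift and turn from the pose commanded when the call began, along the tool's axes at that moment; what a row does not reach only later rows make up. A row lasts 1/8 s, in which the tool goes at most 62.5 mm and 10.7 degrees, less where a joint would pass 70% of its speed; a pose out of reach is approached as far as the arm can. A call with a gripper value outside its range is refused whole. The fingers move at their own pace and stop on an object; "squeeze" is the grip in N (left out, the last holds). Time passes only in rows, so rows that repeat a pose let the fingers close. It gives the time, the measured TCP pose, the force, the opening and the grip force at its end, in the units of the state.
- robot.read_state(): the state, without advancing time (a new reading comes with each control period).
- robot.read_camera(name): name is "side" or "top"; returns (picture, depth): 384x512x3 uint8, red, green, blue; 384x512 float32, m along the optical axis (not along the pixel's ray), 0 where there is no reading.
- robot.camera_model(name): a dict with "K" (3x3 intrinsics, pixels), "k1" (the pictures are not rectified: a ray, as slopes to the right and down, at radius r is drawn at 1 + k1 r^2 times it, then the intrinsics apply), "R" (3x3) and "t" (3): a world point X has camera coordinates R X + t. Camera axes: x right, y down, z forward; pixel columns grow to the right and rows downward; lengths in m; the calibration is good to about 2 mm. A picture is of the moment at which its call begins. camera_model takes no time and is no camera call.
- robot.close_job(): hands the job in; it is judged then, once.
Trained networks look in the newest picture that a camera, given by its name, has taken for a name from the list of things; names that differ only in an ending like _2 or _b are one class to them, and where a whole thing is asked for, a point or a joint stands for the part that bears it (a point fixed in the world has none). Each returns a list of dicts, best first, with "confidence" (0 to 1); they miss things now and then, are a little off and sometimes report something else, mostly with a low value. They report only what shows in the picture. A call takes as long as a camera call. They do not tell look-alikes from the thing itself.
- robot.recognise(camera, label): "uv" ([column, row] in pixels, amid what is visible of it).
The state is a dict: "t": time; "q": joint angles; "dq": joint speeds; "joint_torque": joint torques, N m; "tool_pos": TCP position; "orientation": TCP orientation; "force": force on the tool from outside, world axes, zero at the start; "wrist_torque": the same for the moment, N m; "opening": finger opening in m; "gripper_force": force on a finger pad.
Only numpy, scipy, OpenCV 4.12 (cv2) and the standard library are available. Lean on these libraries where they do the work, as an engineer would, in place of code of your own. Each camera call takes 0.05 s, during which the arm holds its last target. There are 200 camera calls.

## Task

One of the three look-alike sockets on the freely spinning turntable fits the hex nut on the spare spindle: lift them off by their flat grips and try them on the nut, one at a time, until one goes fully down over it. Stand any socket that does not fit back upright on the turntable, never tip one over, and leave the other things on the bench alone. Finish holding: keep the gripper closed on the grip of the fitting socket, seated squarely and all the way down on the nut.

Things in the scene. Friction and masses are not known exactly. Their poses are not given: they have to be found in the camera images.
- nut (a point): Centre of the top face of the steel hex nut on the upright fixed spindle, 68 mm above the bench. Nut: 27 mm across flats, 18 mm high, top edge chamfered, does not turn; two flats face along this frame's y axis, two corners lie on its x axis (any yaw). A 12 mm stud stands 5 mm above it. A fitting socket rests on the flat 49 mm washer 18 mm below this point. Round housing below, base 90 mm wide.
- turntable_top (a point): Centre of the top of a round aluminium turntable with a black rubber mat, 190 mm in diameter, flat, top 28 mm above the bench. Its disc spins freely at a touch, its foot is fixed; this frame belongs to the foot. The three sockets start mouth down about 62 mm from its centre, roughly 120 degrees apart.
- socket_1_mid (a point): Look-alike steel socket 1 of 3: round body 43 mm wide, 38 mm high, open below; flat key grip on top, 12 mm thick (along its y axis), 30 mm wide (x), from 38 to 82 mm above the underside, so its middle is 21 mm above this point. Hex bore inside, 28 mm deep, flared mouth, two flats parallel to the grip's broad faces. 0.18 to 0.28 kg. This point: on the axis, 41 mm above the underside (half-way up).
- socket_2_mid (a point): Socket 2 of 3, outwardly the same as socket 1; same point and axes. Exactly one of the three fits the nut, with about 1.2 mm play on each side, and drops right over it. The other two have narrower bores and stop on the nut's top. The bores cannot be seen while the sockets stand mouth down, and it is not told which one fits: try them.
- socket_3_mid (a point): Socket 3 of 3, outwardly the same as socket 1; same point and axes, same kind of bore of its own width.
- slide_box_mid (a point): Bystander, to be left alone: a small carton of slides with a lid, 80 x 32 x 36 mm; point at its centre.
- dropper_mid (a point): Bystander, to be left alone: small brown bottle, 38 mm in diameter, 80 mm high; point on its axis, 40 mm up.
- vial_mid (a point): Bystander, to be left alone: small brown vial, 20 mm in diameter, 53 mm high; point on its axis, half-way up.
Mind the look-alikes: they are no part of the job. Leave any red look-alike of the part that bears socket_2_mid alone.

How it is judged:
By the outcome, as a careful person would: the job done as asked, in the order asked, and still so for the second after the job is handed in, while the arm keeps its last pose, push and grip.
It also fails if it takes over 72 s, if anything falls off the work surface, if the arm or the gripper's body presses on something with over 40 N, if the wrist force passes 120 N, or if a joint passes its speed limit or range.

## Working session

There is one attempt and no reset: what is moved stays moved. The work goes in short steps, Python scripts to look and compute and a tool call to move; the robot and the scene stay as the last step left them, time stands still between calls to the robot, and variables do not carry over. Pictures are saved under pics/ and viewed, at most 10 in all, crops included, and the job is handed in when it is done.

Besides the shell and the picture viewer there is one more tool, called after "Emit:" as name(argument=value, ...), one argument or row to a line, values as JSON. move_arm: Moves the arm, as the interface text tells. Its arguments: {"type":"object","properties":{"deltas":{"type":"array","items":{"type":"number"}},"squeeze":{"type":"number"}},"required":["deltas"]}

```bash
mkdir -p pics; cat > h.py <<'E'
from plant import robot
import numpy as np, cv2
from scipy.spatial.transform import Rotation as Ro
def ray(cam,uv):
    m=robot.camera_model(cam);K=np.array(m["K"]);d=np.array([(uv[0]-K[0,2])/K[0,0],(uv[1]-K[1,2])/K[1,1]])
    s=d.copy()
    for _ in range(20): s=d/(1+m["k1"]*(s@s))
    R=np.array(m["R"]);t=np.array(m["t"]).ravel()
    return -R.T@t, R.T@np.array([s[0],s[1],1.])
def atz(cam,uv,z):
    o,d=ray(cam,uv); return o+d*(z-o[2])/d[2]
def cloud(cam,dep):
    m=robot.camera_model(cam);K=np.array(m["K"]);h,w=dep.shape
    u,v=np.meshgrid(np.arange(w),np.arange(h))
    d=np.stack([(u-K[0,2])/K[0,0],(v-K[1,2])/K[1,1]],-1);s=d.copy()
    for _ in range(20): s=d/(1+m["k1"]*(s**2).sum(-1,keepdims=True))
    P=np.concatenate([s,np.ones((h,w,1))],-1)*dep[...,None]
    P=(P-np.array(m["t"]).ravel())@np.array(m["R"]); P[dep<=0]=np.nan
    return P
def snap(cam,name):
    p,d=robot.read_camera(cam); cv2.imwrite(f"pics/{name}.png",p[:,:,::-1]); np.savez(f"pics/{name}.npz",p=p,d=d); return p,d,cloud(cam,d)
E
python3 - <<'E'
from h import *
np.set_printoptions(precision=3,suppress=True)
a=[]
for c in("top","side"):
    p,d,P=snap(c,c+"0"); print(c,ray(c,(256,192)))
    cv2.imwrite(f"pics/{c}0.png",p[:,:,::-1])
    for l in("nut","turntable_top","socket_1_mid","slide_box_mid","dropper_mid","vial_mid"):
        for r in robot.recognise(c,l): 
            u=np.round(r["uv"]).astype(int); print(c,l,u,round(r["confidence"],2),P[u[1],u[0]])
    a.append(p[:,:,::-1])
print(robot.read_state())
E
```

```text
top (array([ 0.307, -0.028,  1.281]), array([ 0.151, -0.007, -0.989]))
top nut [347 211] 0.86 [ 0.439 -0.264  0.069]
top turntable_top [247 231] 0.74 [ 0.394 -0.012  0.079]
top turntable_top [180 197] 0.55 [0.489 0.16  0.031]
top socket_1_mid [155 179] 0.78 [0.526 0.213 0.094]
top socket_1_mid [200 178] 0.35 [0.526 0.101 0.093]
top slide_box_mid [249 166] 0.78 [ 0.566 -0.02   0.035]
top dropper_mid [250 230] 0.47 [ 0.397 -0.02   0.071]
side (array([ 0.422, -0.942,  0.399]), array([ 0.053,  0.941, -0.333]))
side nut [247 259] 0.89 [ 0.444 -0.302  0.035]
side turntable_top [258 192] 0.67 [0.487 0.103 0.029]
side turntable_top [226 284] 0.54 [ 0.406 -0.382  0.031]
side socket_1_mid [268 172] 0.66 [0.522 0.2   0.062]
side slide_box_mid [280 213] 0.51 [ 0.538 -0.033  0.019]
side dropper_mid [229 206] 0.85 [ 0.404 -0.031  0.037]
side vial_mid [228 285] 0.82 [ 0.409 -0.38   0.027]
{'t': 0.7, 'q': array([-1.306,  0.13 ,  1.488,  0.   ,  1.523, -0.085]), 'dq': array([ 0.001, -0.001, -0.001,  0.001,  0.001, -0.   ]), 'joint_torque': array([ -0.   , -55.958, -49.195,   0.077,   0.022,  -0.   ]), 'tool_pos': array([ 0.206, -0.564,  0.23 ]), 'orientation': array([3.094, 0.547, 0.   ]), 'force': array([ 0.332, -0.724, -0.202]), 'wrist_torque': array([ 0.053,  0.024, -0.013]), 'gripper_force': 0.0, 'opening': 0.09304456568465425}
```

View pics/top0.png

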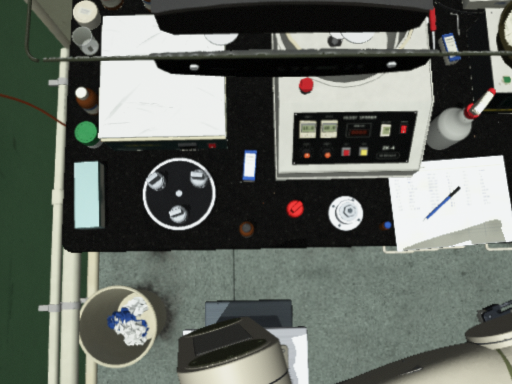

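View pics/side0.png

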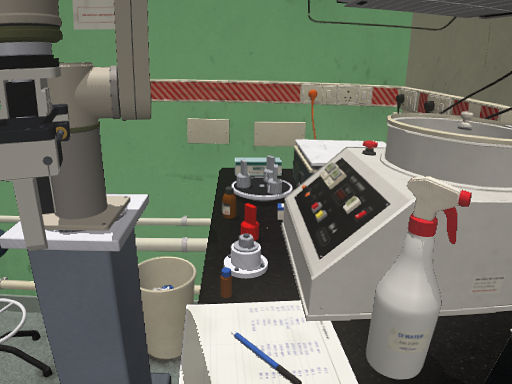

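```bash
python3 - <<'E'
from h import *
np.set_printoptions(precision=4,suppress=True)
T=np.load("pics/top0.npz");S=np.load("pics/side0.npz")
def crop(p,x0,y0,w,h,k): return cv2.resize(p[y0:y0+h,x0:x0+w,::-1],(w*k,h*k),interpolation=cv2.INTER_CUBIC)
a=np.vstack([np.hstack([crop(T["p"],135,150,90,80,4),crop(T["p"],322,188,48,48,7)[:320,:336]]),np.hstack([crop(S["p"],225,150,72,56,5)[:280,:360],crop(S["p"],222,230,48,40,7)[:280,:336]])])
cv2.imwrite("pics/crops.png",a)
for n,c,D in(("top","top",T),("side","side",S)):
    P=cloud(c,D["d"])
    z=P[...,2]
    m=(z>.078)&(z<.125)&(np.hypot(P[...,0]-.487,P[...,1]-.157)<.1)
    k,lab=cv2.connectedComponents(m.astype(np.uint8))
    for i in range(1,k):
        q=P[lab==i]
        if len(q)>8:
            b=cv2.minAreaRect((q[:,:2]*1000).astype(np.float32)); print(n,len(q),q.mean(0),q[:,2].max(),b)
    for lo,hi,nm,cx,cy,r in((.022,.034,"tt",.487,.157,.11),(.045,.054,"washer",.44,-.264,.05),(.064,.08,"nuttop",.44,-.264,.05),(.03,.2,"red",.44,-.13,.06)):
        mm=(z>lo)&(z<hi)&(np.hypot(P[...,0]-cx,P[...,1]-cy)<r);q=P[mm]
        if len(q)>5: print(n,nm,len(q),q.mean(0),q[:,2].max(),cv2.minEnclosingCircle((q[:,:2]*1000).astype(np.float32)))
E
```

```text
top 96 [0.5267 0.2172 0.1015] 0.11363581417865808 ((528.1197509765625, 218.39527893066406), (13.630897521972656, 29.284683227539062), 39.510196685791016)
top 85 [0.5311 0.1079 0.1026] 0.11286287541386542 ((532.8670043945312, 109.17485046386719), (30.11473846435547, 12.940266609191895), 85.788330078125)
top 86 [0.4405 0.1601 0.1034] 0.11211539398721793 ((441.3207702636719, 161.00543212890625), (12.825286865234375, 30.13605499267578), 18.80365562438965)
top tt 3221 [0.4965 0.1628 0.0268] 0.033944661116098424 ((499.0509338378906, 164.55145263671875), 95.45042419433594)
top washer 209 [ 0.4391 -0.2699  0.0481] 0.053536212143160476 ((438.9807434082031, -271.08721923828125), 29.645509719848633)
top nuttop 78 [ 0.4397 -0.2714  0.0675] 0.0772000625104067 ((440.3862609863281, -271.0925598144531), 14.723225593566895)
top red 212 [ 0.4505 -0.1354  0.0485] 0.08497591509811823 ((452.2400817871094, -136.32305908203125), 21.183462142944336)
side 138 [0.5311 0.1639 0.0955] 0.1113989840697254 ((533.6202392578125, 158.07553100585938), (22.015625, 139.00234985351562), 4.388154029846191)
side 68 [0.4434 0.1506 0.0963] 0.11112391211309373 ((442.8675537109375, 154.99183654785156), (11.454887390136719, 29.356727600097656), 26.41015625)
side tt 729 [0.4978 0.131  0.0281] 0.033689969929423004 ((501.34027099609375, 158.0575408935547), 95.59123229980469)
side washer 268 [ 0.4415 -0.286   0.0499] 0.05398352250486223 ((442.59210205078125, -274.20458984375), 30.374814987182617)
side nuttop 111 [ 0.4421 -0.2786  0.0697] 0.07599746009366382 ((441.7832946777344, -275.2026062011719), 14.584548950195312)
side red 331 [ 0.4544 -0.1467  0.054 ] 0.08284471159817051 ((454.89892578125, -142.1236114501953), 21.236814498901367)
```

View pics/crops.png

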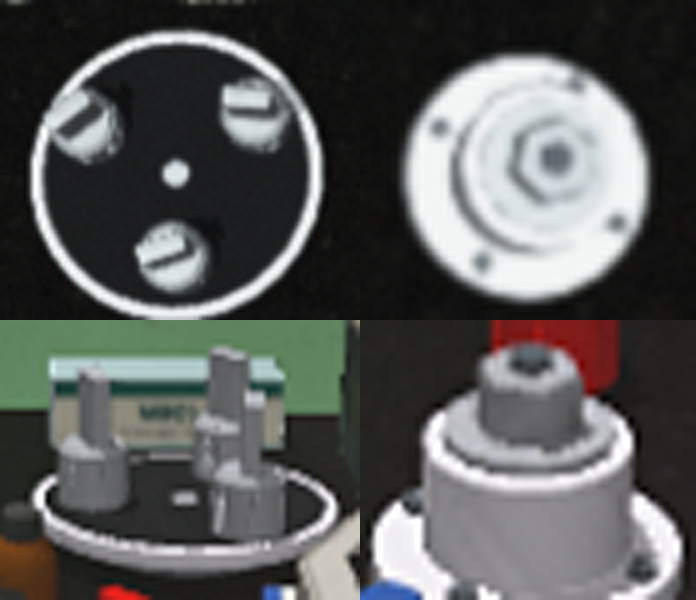

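```bash
cat >> h.py <<'E'
def proj(cam,X):
    m=robot.camera_model(cam);K=np.array(m["K"]);c=np.asarray(X)@np.array(m["R"]).T+np.array(m["t"]).ravel()
    s=c[...,:2]/c[...,2:];s=s*(1+m["k1"]*(s**2).sum(-1,keepdims=True))
    return s@np.array([[K[0,0],0],[0,K[1,1]]])+K[:2,2]
def rect(cam,p,cx,cy,z,half=.025,n=380):
    g=np.linspace(-half,half,n);X,Y=np.meshgrid(cx-g*0,cy-g*0)  # placeholder
    xx=cx-g[:,None]+0*g[None];yy=cy-g[None]+0*g[:,None]   # up=+x, left=+y
    uv=proj(cam,np.stack([xx,yy,0*xx+z],-1)).astype(np.float32)
    return cv2.remap(p,uv[...,0],uv[...,1],cv2.INTER_CUBIC)
E
python3 - <<'E'
from h import *
np.set_printoptions(precision=3,suppress=True)
T=np.load("pics/top0.npz");S=np.load("pics/side0.npz")
cl=cv2.createCLAHE(3,(2,2)); out=[]
for c,D,(cx,cy) in(("top",T,(.440,-.271)),("side",S,(.442,-.273))):
    g=rect(c,D["p"],cx,cy,.068); g=cl.apply(cv2.cvtColor(g,cv2.COLOR_RGB2GRAY)); out.append(cv2.cvtColor(g,cv2.COLOR_GRAY2BGR))
cv2.imwrite("pics/nutrect.png",np.hstack(out))
P=cloud("top",T["d"]);Q=cloud("side",S["d"]);A=np.vstack([P.reshape(-1,3),Q.reshape(-1,3)])
for x0 in np.arange(.3,.72,.02):
    print(round(x0,2),[ (lambda q:int(1000*np.nanmax(q)) if len(q) else -1)(A[(A[:,0]>x0)&(A[:,0]<x0+.02)&(A[:,1]>y)&(A[:,1]<y+.03),2]) for y in np.arange(-.45,.31,.03)])
# outlines: nut centre from hub etc
for c,D in(("top",T),("side",S)):
    print(c,[np.array(proj(c,np.array(v))) for v in([.44,-.271,.068],[.5,.164,.028])])
E
```

```text
0.3 [-839, -839, -836, -832, -840, -841, -839, -836, -842, -842, -839, -846, -839, -843, -834, -841, -833, -838, -845, -844, -837, -837, -836, -840, -839, -842]
0.32 [7, 6, -839, -842, -840, -839, -831, -837, -836, -837, -835, -838, -838, -839, -840, -841, -840, -842, -837, -838, -840, -841, -839, -838, -840, -837]
0.34 [8, 8, 3, 0, -1, -1, 0, 0, 0, 1, 0, 0, -1, 0, 0, -1, 0, 0, 2, -3, -2, 0, -2, 0, 0, -1]
0.36 [9, 7, 3, 4, 4, 5, 3, 4, 5, 4, 3, 3, 3, 3, 5, 2, 4, 3, 3, 6, 4, 4, 2, 6, 6, 5]
0.38 [7, 8, 54, 23, 3, 14, 12, 7, 4, 3, 3, 4, 5, 50, 82, 66, 8, 4, 5, 5, 5, 6, 4, 4, 5, 3]
0.4 [9, 7, 55, 41, 16, 52, 51, 14, 2, 5, 3, 3, 4, 59, 83, 66, 7, 3, 26, 32, 46, 29, 27, 3, 6, 5]
0.42 [10, 9, 4, 4, 48, 75, 77, 16, 4, 35, 66, 6, 6, 3, 55, 5, 2, 5, 33, 102, 112, 61, 31, 4, 6, 4]
0.44 [10, 7, 3, 3, 48, 75, 74, 19, 3, 82, 84, 36, 4, 4, 5, 3, 4, 29, 32, 109, 111, 31, 33, 30, 4, 6]
0.46 [7, 11, 4, 2, 14, 53, 52, 12, 6, 81, 82, 36, 7, 1, 6, 4, 3, 30, 32, 61, 65, 31, 31, 30, 3, 3]
0.48 [9, 9, 4, 4, 3, 14, 15, 5, 4, 3, 4, 4, 4, 5, 4, 7, 4, 31, 34, 33, 33, 33, 32, 32, 5, 4]
0.5 [12, 8, 5, 6, 3, 3, 4, 
[... 748 characters left out ...]
47, 148, 146, 146, 146, 599, 593, 582, 568, 556]
0.64 [200, 201, 198, 197, 199, 197, 199, 555, 555, 197, 200, 199, 6, 4, 3, 554, 553, 147, 145, 146, 146, 147, 148, 147, 145, 547]
0.66 [216, 214, 213, 212, 623, 633, 639, 644, 646, 650, 651, 654, 652, 652, 651, 647, 644, 637, 631, 145, 147, 146, 145, 145, 146, 146]
0.68 [215, 214, 215, 216, 619, 631, 638, 640, 632, 240, 239, 214, 19, 639, 644, 645, 642, 638, 631, 146, 147, 146, 147, 147, 146, 147]
0.7 [216, 214, 215, 214, 215, 299, 299, 299, 216, 242, 241, 215, 21, 3, 551, 551, 551, 554, 551, 147, 144, 147, 147, 146, 148, 146]
top [array([349.695, 210.519]), array([178.671, 192.923])]
side [array([244.845, 236.419]), array([261.303, 185.826])]
```

View pics/nutrect.png

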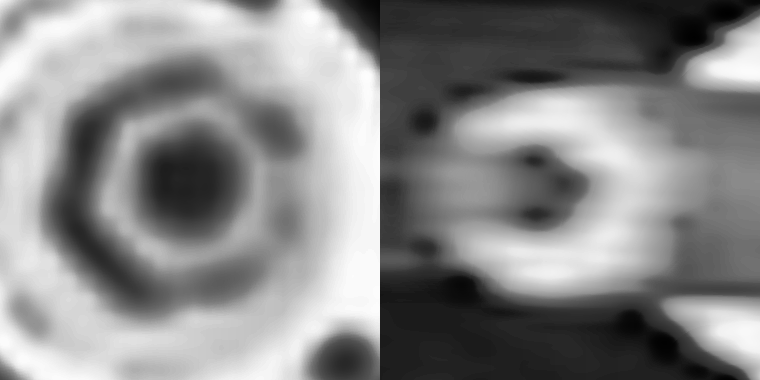

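```bash
cat >> h.py <<'E'
def goto(x,y,z,close_deg,frm=None):
    "deltas from the measured pose to tool-down at x,y,z with tool y (closing) at close_deg (nearest half turn NOT taken: tool x = close+90)"
    s=robot.read_state();R0=Ro.from_rotvec(s["orientation"]);a=np.radians(close_deg+90)
    X=np.array([np.cos(a),np.sin(a),0]);Z=np.array([0,0,-1.]);R=Ro.from_matrix(np.stack([X,np.cross(Z,X),Z],1))
    print("delta",np.round(R0.inv().apply(np.array([x,y,z])-s["tool_pos"]),4),"rot",np.round((R0.inv()*R).as_rotvec(),4),"at",np.round(s["tool_pos"],4))
def grips(P,thr=.104,c=(.5,.163),r=.11):
    z=P[...,2];m=(z>thr)&(z<.125)&(np.hypot(P[...,0]-c[0],P[...,1]-c[1])<r)
    k,lab=cv2.connectedComponents(m.astype(np.uint8))
    for i in range(1,k):
        q=P[lab==i]
        if len(q)>8:
            b=cv2.minAreaRect((q[:,:2]*1000).astype(np.float32)); print(len(q),q.mean(0),np.median(q[:,2]),b)
E
python3 - <<'E'
from h import *
np.set_printoptions(precision=4,suppress=True)
T=np.load("pics/top0.npz");S=np.load("pics/side0.npz")
for c,D in(("top",T),("side",S)): print(c);grips(cloud(c,D["d"]))
g=cv2.GaussianBlur(rect("top",T["p"],.441,-.271,.068),(0,0),4);g=cv2.cvtColor(g,cv2.COLOR_RGB2GRAY).astype(float)
gy,gx=np.gradient(g);yy,xx=np.mgrid[:380,:380]-189.5;r=np.hypot(xx,yy)
for lo,hi in((70,110),(80,125),(90,140)):
    m=(r>lo)&(r<hi);th=np.arctan2(-gx,-gy)  # world angle (x=-dv,y=-du)
    w=np.hypot(gx,gy)*m;ph=np.angle((w*np.exp(6j*th)).sum())/6;print("normal mod60 world",np.degrees(ph),abs((w*np.exp(6j*th)).sum())/w.sum())
goto(.441,.161,.2,18.8)
E
```

```text
top
60 [0.5277 0.2185 0.1078] 0.10740567572559409 ((527.94140625, 218.89076232910156), (13.611506462097168, 28.109725952148438), 41.1583251953125)
57 [0.5326 0.1089 0.108 ] 0.10788468338217833 ((532.928466796875, 109.29610443115234), (29.938323974609375, 12.783801078796387), 86.77934265136719)
60 [0.4411 0.1617 0.1078] 0.10771123525065376 ((441.44281005859375, 161.73583984375), (12.25555419921875, 28.801530838012695), 16.020523071289062)
side
22 [0.529  0.2114 0.1077] 0.10793936095364104 ((529.3779907226562, 213.21075439453125), (10.226286888122559, 27.387617111206055), 33.47004318237305)
19 [0.4435 0.1533 0.1082] 0.10883678109211506 ((443.4553527832031, 155.88621520996094), (10.735221862792969, 27.858566284179688), 21.121850967407227)
16 [0.5344 0.0987 0.1092] 0.10987079187173326 ((534.6834106445312, 101.49069213867188), (21.99555206298828, 8.743064880371094), 84.8048324584961)
normal mod60 world 13.977253976957092 0.40977786435028507
normal mod60 world 14.8980256363621 0.32648657254039865
normal mod60 world 15.625200348257348 0.2853815692730483
delta [ 0.4694 -0.6001  0.0296] rot [ 0.      0.     -1.5491] at [ 0.2057 -0.5637  0.2297]
```

Emit:
move_arm(
  deltas=[0.469,-0.6,0.03,0,0,-1.55,0.6,0.469,-0.6,0.03,0,0,-1.55,0.6,0.469,-0.6,0.03,0,0,-1.55,0.6,0.469,-0.6,0.03,0,0,-1.55,0.6,0.469,-0.6,0.03,0,0,-1.55,0.6,0.469,-0.6,0.03,0,0,-1.55,0.6,0.469,-0.6,0.03,0,0,-1.55,0.6,0.469,-0.6,0.03,0,0,-1.55,0.6,0.469,-0.6,0.03,0,0,-1.55,0.6,0.469,-0.6,0.03,0,0,-1.55,0.6,0.469,-0.6,0.03,0,0,-1.55,0.6,0.469,-0.6,0.03,0,0,-1.55,0.6],
  squeeze=30,
)

```text
t: 2.2
tool_pos: [0.4374, 0.1515, 0.2005]
orientation: [1.826, 2.555, 0.001]
force: [1.3, -0.6, 0.2]
opening: 0.0555
gripper_force: 0.0
```

Emit:
move_arm(
  deltas=[0,0,0,0,0,0,0.6,0,0,0,0,0,0,0.6],
)

```text
t: 2.45
tool_pos: [0.4366, 0.1491, 0.2]
orientation: [-1.826, -2.556, 0.001]
force: [0.8, 0.3, 0.5]
opening: 0.0558
gripper_force: 0.0
```

```bash
python3 - <<'E'
from h import *
goto(.4415,.161,.085,17.8)
P=snap("top","top1")[2]; grips(P); grips(snap("side","side1")[2])
E
```

```text
delta [0.0097 0.0086 0.1149] rot [-0.0008  0.0004  0.0196] at [0.4366 0.1491 0.2   ]
58 [0.53264023 0.10908634 0.1082364 ] 0.10834984456521818 ((532.5792236328125, 109.22361755371094), (29.401988983154297, 12.945528984069824), 86.08443450927734)
22 [0.52940439 0.21118949 0.10786289] 0.10798719028702584 ((529.251953125, 214.6156463623047), (12.589638710021973, 30.22316551208496), 41.79745864868164)
19 [0.44347405 0.15233101 0.10844994] 0.10897379952741104 ((444.5545349121094, 154.47885131835938), (12.353564262390137, 25.750492095947266), 17.514677047729492)
16 [0.53460981 0.10016763 0.1087336 ] 0.10906990808701911 ((534.7086791992188, 101.4288558959961), (22.51880645751953, 8.785479545593262), 84.77106475830078)
```

Emit:
move_arm(
  deltas=[0.0097,0.0086,0,0,0,0.02,0.6,0.0097,0.0086,0.05,0,0,0.02,0.6,0.0097,0.0086,0.1,0,0,0.02,0.6,0.0097,0.0086,0.115,0,0,0.02,0.6,0.0097,0.0086,0.115,0,0,0.02,0.2,0.0097,0.0086,0.115,0,0,0.02,0,0.0097,0.0086,0.115,0,0,0.02,0,0.0097,0.0086,0.115,0,0,0.02,0,0.0097,0.0086,0.115,0,0,0.02,0],
  squeeze=30,
)

```text
t: 3.68
tool_pos: [0.4422, 0.1613, 0.0856]
orientation: [1.853, 2.537, 0.001]
force: [-0.2, 0.7, -2.3]
opening: 0.0117
gripper_force: 30.0
```

Emit:
move_arm(
  deltas=[0,0,-0.03,0,0,0,0,0,0,-0.08,0,0,0,0,0,0,-0.12,0,0,0,0,-0.412,-0.134,-0.12,0,0,0.049,0,-0.412,-0.134,-0.12,0,0,0.049,0,-0.412,-0.134,-0.12,0,0,0.049,0,-0.412,-0.134,-0.12,0,0,0.049,0,-0.412,-0.134,-0.12,0,0,0.049,0,-0.412,-0.134,-0.12,0,0,0.049,0,-0.412,-0.134,-0.12,0,0,0.049,0,-0.412,-0.134,-0.12,0,0,0.049,0,-0.412,-0.134,-0.12,0,0,0.049,0],
)

```text
t: 5.18
tool_pos: [0.4391, -0.2717, 0.2044]
orientation: [-1.915, -2.488, -0.001]
force: [0.6, 0.2, -1.6]
opening: 0.0117
gripper_force: 30.0
```

Emit:
move_arm(
  deltas=[0,0,0,0,0,0,0,0,0,0,0,0,0,0],
)

```text
t: 5.42
tool_pos: [0.4398, -0.271, 0.2052]
orientation: [1.913, 2.492, 0.0]
force: [0.1, 0.1, -2.0]
opening: 0.0118
gripper_force: 30.0
```

```bash
python3 - <<'E'
from h import *
np.set_printoptions(precision=4,suppress=True)
goto(.4405,-.272,.125,15)
P=snap("top","top2")[2]; grips(P)
p,d,P=snap("side","side2")
cv2.imwrite("pics/s2c.png",cv2.resize(p[90:290,150:340,::-1],(570,600),interpolation=cv2.INTER_CUBIC))
s=robot.read_state();x,y,z=s["tool_pos"]
q=P[(np.hypot(P[...,0]-x,P[...,1]-y)<.04)&(P[...,2]>z-.05)&(P[...,2]<z-.022)]
print(len(q),q.mean(0),cv2.minEnclosingCircle((q[:,:2]*1000).astype(np.float32)),s["force"],s["wrist_torque"])
# circle fit r=21.5
from scipy.optimize import least_squares
print(least_squares(lambda c:np.hypot(q[:,0]-c[0],q[:,1]-c[1])-.0215,[x,y],loss="soft_l1",f_scale=.002).x)
E
```

```text
delta [-0.0012  0.0004  0.0802] rot [ 0.0001  0.     -0.0001] at [ 0.4398 -0.271   0.2052]
58 [0.5277 0.2187 0.1086] 0.10840410721412361 ((527.1820068359375, 218.39898681640625), (13.050759315490723, 27.98577880859375), 41.919490814208984)
59 [0.5326 0.1084 0.1084] 0.10807515112224164 ((533.2742919921875, 109.01956939697266), (29.77136993408203, 11.982317924499512), 81.17474365234375)
334 [ 0.4398 -0.2901  0.1697] ((440.1423034667969, -277.3942565917969), 21.241661071777344) [-0.1692 -0.2528 -2.591 ] [-0.0648 -0.1059  0.0339]
[ 0.4399 -0.2731]
```

View pics/s2c.png

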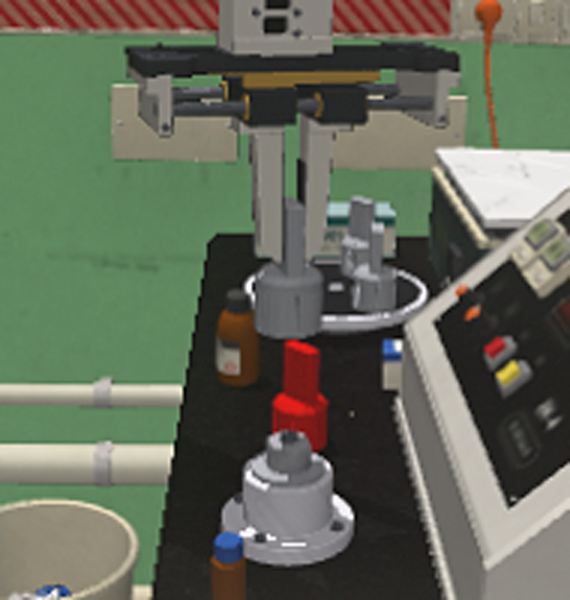

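```bash
python3 - <<'E'
from h import *
from scipy.optimize import least_squares
np.set_printoptions(precision=4,suppress=True)
for n in("side0","side2"):
  P=cloud("side",np.load(f"pics/{n}.npz")["d"])
  for lo,hi,rad,r in((.014,.04,.04,None),(.053,.064,.025,.0146),(.053,.064,.025,None)):
    q=P[(np.hypot(P[...,0]-.441,P[...,1]+.273)<rad)&(P[...,2]>lo)&(P[...,2]<hi)]
    f=(lambda c:np.hypot(q[:,0]-c[0],q[:,1]-c[1])-(r or c[2]))
    print(n,len(q),least_squares(f,[.441,-.272,.03 if rad>.03 else .0146],loss="soft_l1",f_scale=.002).x)
# edge columns in side image: nut vs socket silhouettes -> use wall centre lines
E
```

```text
side0 390 [ 0.4416 -0.2702  0.0322]
side0 81 [ 0.4424 -0.2721  0.0146]
side0 81 [ 0.4424 -0.272   0.0147]
side2 404 [ 0.4419 -0.2693  0.0329]
side2 82 [ 0.442  -0.2722  0.0146]
side2 82 [ 0.442  -0.2723  0.0145]
```

Emit:
move_arm(
  deltas=[0,0.002,0.03,0,0,0,0,0,0.002,0.06,0,0,0,0,0,0.002,0.07,0,0,0,0,0,0.002,0.075,0,0,0,0,0,0.002,0.078,0,0,0,0,0,0.002,0.08,0,0,0,0,0,0.002,0.081,0,0,0,0],
)

```text
t: 6.4
tool_pos: [0.4418, -0.2718, 0.1247]
orientation: [1.914, 2.49, 0.0]
force: [-0.5, 0.5, -2.7]
opening: 0.0119
gripper_force: 30.0
```

Emit:
move_arm(
  deltas=[0,0,0.001,0,0,0,0,0,0,0.002,0,0,0,0,0,0,0.003,0,0,0,0],
)

```text
t: 6.78
tool_pos: [0.4415, -0.2716, 0.1211]
orientation: [1.915, 2.491, -0.0]
force: [-0.6, 0.6, -2.7]
opening: 0.0115
gripper_force: 30.0
```

Emit:
move_arm(
  deltas=[0,0,0.001,0,0,0,0,0,0,0.002,0,0,0,0,0,0,0.003,0,0,0,0,0,0,0.004,0,0,0,0],
)

```text
t: 7.28
tool_pos: [0.4414, -0.2716, 0.1171]
orientation: [-1.915, -2.491, -0.0]
force: [0.8, 0.4, -2.3]
opening: 0.012
gripper_force: 30.0
```

Emit:
move_arm(
  deltas=[0,0,0.002,0,0,0,0,0,0,0.004,0,0,0,0,0,0,0.006,0,0,0,0,0,0,0.007,0,0,0,0,0,0,0.008,0,0,0,0],
)

```text
t: 7.9
tool_pos: [0.4415, -0.2716, 0.109]
orientation: [-1.915, -2.491, 0.0]
force: [0.5, 0.0, -2.6]
opening: 0.0121
gripper_force: 30.0
```

Emit:
move_arm(
  deltas=[0,0,0.0007,0,0,0,0,0,0,0.0014,0,0,0,0,0,0,0.002,0,0,0,0],
)

```text
t: 8.28
tool_pos: [0.4415, -0.2716, 0.1075]
orientation: [1.915, 2.491, -0.0]
force: [-2.1, 2.4, 5.2]
opening: 0.012
gripper_force: 30.0
```

Emit:
move_arm(
  deltas=[0,0,0.0006,0,0,0,0,0,0,0.0006,0,0,0,0],
)

```text
t: 8.52
tool_pos: [0.4415, -0.2716, 0.1075]
orientation: [1.915, 2.491, -0.0]
force: [-3.1, 3.7, 6.3]
opening: 0.012
gripper_force: 30.0
```

```bash
python3 - <<'E'
from h import *
np.set_printoptions(precision=4,suppress=True)
p,d,P=snap("side","side3"); grips(snap("top","top3")[2])
cv2.imwrite("pics/s3c.png",cv2.resize(p[130:290,180:310,::-1],(487,600),interpolation=cv2.INTER_CUBIC))
s=robot.read_state();print(s["tool_pos"],s["force"],s["wrist_torque"])
E
```

```text
60 [0.5277 0.2186 0.1084] 0.1081716468808952 ((528.0870971679688, 218.97459411621094), (12.798005104064941, 28.735097885131836), 35.769222259521484)
59 [0.5327 0.1087 0.1084] 0.10842404451226945 ((533.3591918945312, 109.09820556640625), (29.9572696685791, 12.629237174987793), 81.57878112792969)
[ 0.4416 -0.2717  0.1075] [-3.0327  2.9811  6.6723] [0.5184 0.6955 0.0095]
```

View pics/s3c.png

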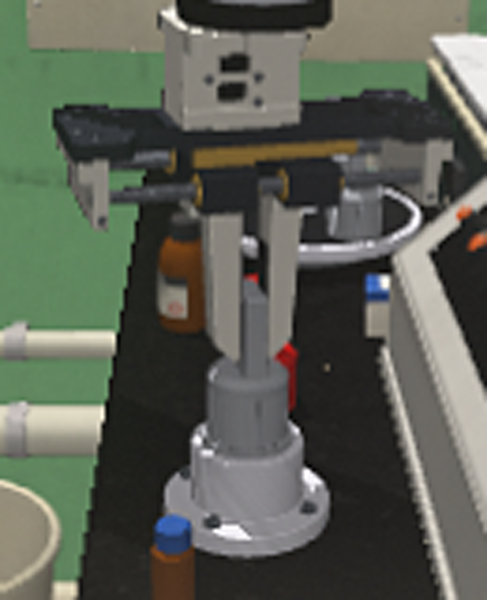

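The picture shows the socket body (about pixels 208–290, 360–450) sitting on the washer, upright, with the nut fully covered and the pads still on the grip. The TCP height of 107.5 mm matches the 107.6 mm expected for a seated socket.

```bash
python3 -c "
from plant import robot
print(robot.close_job())"
```

```text
the job is handed in; nothing more can be done
None
```

The first socket I tried fitted: it is seated upright and all the way down on the nut with the gripper still closed on its grip, the other two sockets were never moved, and the job is handed in.

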